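Pack the specimen-sorting kit in layers

TASK

Pack the sorting kit into the open grey box: first lay the forceps and the brush on its floor, lengthwise and side by side, one in each half; then seat the divider level on the box's corner blocks, above them; then stand the small dropper bottle upright in one of the divider's two round wells. The marker and the tall amber bottle do not belong to the kit: leave them where they are.

Things in the scene. Friction and masses are not known exactly. Their poses are not given: they have to be found in the camera images.
- kit_box: Open grey plastic box, fixed, 173 x 144 mm outside, 50 high; walls and floor 4 mm thick, inside 165 (x) x 136 (y). Origin: centre of the underside, on the bench; x along its length, z up. In each inner corner a block 20 x 20 mm, 24 high; the block tops, 28 mm above the origin, carry the divider. Its halves lie at +y and -y: an item 28 mm off the centre line clears walls, blocks and neighbour.
- divider_grip (a point): Divider, loose, 0.2 kg, flat on the bench: steel plate 149 (x) x 120 (y) x 4 mm, 8 mm play in the box all round, either way round. Point: centre of its black handle bar (10 in x, 60 in y, 12 high, on 2 posts), 34 mm above the underside, mid-plate; z up. Two wells, black rings 8 high, 52 wide inside, 57 outside, centred at x = +45 and -45, y = 0; well floor 30 mm below the point.
- forceps_c (a point): Steel forceps lying flat, loose, 18 g, 126 long (along x), 15 wide (y), 9 mm high. The point is the centre, 4.5 mm above the underside.
- brush_c (a point): Small brush with a wooden handle, lying flat, loose, 12 g, 139 long (along x, bristles at +x), 16 wide, 15 mm high. The point is the centre of its extent, 7.5 mm above the underside; here, and towards -x, runs the handle, about 8 mm wide and 10 mm high.
- dropper_bottle_c (a point): Small amber dropper bottle standing upright, loose, about 70 g, 98 mm high: body 35 mm in diameter up to 58 mm, then a black collar 22 mm in diameter up to 70 mm, then a rubber bulb 14 mm in diameter. The point is on its axis, 49 mm above the underside; z up.
- marker_black_c (a point): Felt marker with a black cap, not part of the kit: lying flat, 134 long (along y), 12 wide, 14 mm high. The point is the centre, 7 mm above the underside. To be left alone.
- amber_bottle_c (a point): Tall amber reagent bottle with a black cap, not part of the kit: upright, 49 mm in diameter, 151 mm high. The point is on its axis, 75.5 mm above the underside. To be left alone.
Not all that is in view belongs to the job. What is shaped like the part that bears forceps_c but green or yellow is not meant.

How it is judged:
By the outcome, as a careful person would: the job done as asked, in the order asked, and still so for the second after the job is handed in, with the robot touching nothing.
It also fails if it takes over 109 s, if anything falls off the work surface, if the arm or the gripper's body presses on something with over 40 N, if the wrist force passes 120 N, or if a joint passes its speed limit or range.

ROBOT

A 6-joint arm with a two-finger parallel gripper is mounted at the origin on a cart in front of the work surface, level with it; the furniture and walls round the work are solid. World frame = base frame: x ahead of the robot, y to its left, z up, the work surface at z = 0. Lengths are in m, angles in rad, forces in N, time in s.
With the tool pointing down it reaches from about 0.3 to 0.775 m from the base axis. Payload 14.6 kg.
Tool frame: the origin (TCP) lies midway between the tips of the shut fingers; the grasp point (between the pads) lies 19 mm behind it; z points along the fingers, y is the line along which they close (so a half turn about z gives the same grasp; the last joint's range is limited). The gripper opens to 85 mm and grips with 20 to 120 N. Pads are 22 mm wide; open, the fingers measure 114 mm over their backs; the gripper's body (76 mm by 85 mm) begins 54 mm behind the grasp point. The pads swing forward as they close: fully open they stand 13 mm farther back than shut.
Start: joints at [-1.248, 0.3, 1.521, -0, 1.321, -0.067], TCP at [0.209, -0.509, 0.231] pointing down, gripper open.
Joint ranges: [-3.03, 3.03], [-0.79, 2.21], [0.23, 2.52], [-1.04, 4.18], [0, 3.07], [-2.55, 2.55]. Speed limits (rad/s): [2.22, 2.22, 2.57, 3.14, 3.14, 3.14].

INTERFACE

Orientations are given as [roll, pitch, yaw] about the fixed x, y, z axes, in that order (R = Rz(yaw) Ry(pitch) Rx(roll)).
In Python, from station import env gives the robot as it stands. The module is installed in compiled form; this text tells all that it offers.
- The arm moves only by the shell command python3 -m pendant 'ROWS' [OPENING] [FORCE]. ROWS is JSON, a list of rows, each an object with "slide": the shift along the tool's x, y, z in mm, a list of three; "spin": the turn about the tool's z in rad. In form: [{"slide": [dx, dy, dz], "spin": spin}, ...]. A call has 1 to 12 rows; each row shifts and turns the commanded pose from where the row before left it, along the tool's axes as they then stand; what a row does not reach is not made up. A row lasts 1/10 s, in which the tool goes at most 50 mm and 8.59 degrees, less where a joint would pass 70% of its speed; a pose out of reach is approached as far as the arm can. A call is refused whole if a number of a shift passes 50 or a number of a turn 0.15, either way. A call with a gripper value outside its range is refused whole. OPENING is the opening, from 0 (shut) to 1 (fully open), set as the call begins (- or left out, the last holds). The fingers move at their own pace and stop on an object; FORCE is the grip in N (left out, the last holds). Time passes only in rows, so rows that do not move let the fingers close. It gives the time, the measured TCP pose, the force, the opening and the grip force at its end, in the units of the state.
- env.sense(): the state, without advancing time (a new reading comes with each control period).
- env.read_camera(name): name is "scene" or "top" or "wrist"; returns a dict with "image" (480x640x3 uint8, red, green, blue), "mtx" (3x3 intrinsics, pixels), "distortion" ([k1, k2, p1, p2, k3] as OpenCV has them; the pictures are not rectified), "R" (3x3) and "t" (3): a world point X has camera coordinates R X + t. Camera axes: x right, y down, z forward; pixel columns grow to the right and rows downward; lengths in m; the calibration is good to about 2 mm. A picture is of the moment at which its call begins. There is no depth.
- env.close_job(): hands the job in; it is judged then, once.
The state is a dict: "time_s": time; "q": joint angles; "qvel": joint speeds; "tau": joint torques, N m; "tcp_pos": TCP position; "tcp_rot": TCP orientation; "wrist_force": force on the tool from outside, world axes, zero at the start; "torque": the same for the moment, N m; "width": finger opening in m; "gripper_force": force on a finger pad.
Only numpy, scipy, OpenCV 4.12 (cv2) and the standard library are available. Lean on these libraries where they do the work, as an engineer would, in place of code of your own. Each camera call takes 0.05 s, during which the arm holds its last target. There are 200 camera calls.

## Working session

There is one attempt and no reset: what is moved stays moved. The work goes in short steps, Python scripts to look and compute and a shell command to move; the robot and the scene stay as the last step left them, time stands still between calls to the robot, and variables do not carry over. Pictures are saved under pics/ and viewed, at most 14 in all, crops included, and the job is handed in when it is done.

```bash
mkdir -p pics; ls; cat > h.py <<'E'
import numpy as np, cv2
from station import env
from scipy.spatial.transform import Rotation as Ro
def cam(n,f=None):
    c=env.read_camera(n)
    if f: cv2.imwrite(f'pics/{f}.png',c['image'][:,:,::-1])
    return c
def w(c,uv,z):
    uv=np.array(uv,float).reshape(-1,1,2)
    p=cv2.undistortPoints(uv,np.array(c['mtx']),np.array(c['distortion'])).reshape(-1,2)
    R=np.array(c['R']);t=np.array(c['t']); d=np.c_[p,np.ones(len(p))]@R; o=-R.T@t
    return o+d*((z-o[2])/d[:,2])[:,None]
def px(c,X):
    return cv2.projectPoints(np.array(X,float).reshape(-1,1,3),cv2.Rodrigues(np.array(c['R']))[0],np.array(c['t']),np.array(c['mtx']),np.array(c['distortion']))[0].reshape(-1,2)
def tool(X):
    "shift in mm along tool axes to bring TCP to X"
    s=env.sense(); R=Ro.from_euler('xyz',s['tcp_rot']).as_matrix()
    return np.round(R.T@(np.array(X)-s['tcp_pos'])*1000,1)
E
python3 - <<'E'
from h import *
np.set_printoptions(precision=4,suppress=True)
cam('scene','s0');c=cam('top','t0');
s=env.sense();print(s['time_s'],s['tcp_pos'],s['tcp_rot'],s['width'])
print(np.array(c['R']),c['t'])
E
```

```text
pics
0.1 [ 0.2089 -0.5086  0.2308] [-3.1405 -0.0001  0.3898] 0.08547358482491575
[[-0.1277 -0.9918 -0.0047]
 [-0.9642  0.1252 -0.2338]
 [ 0.2325 -0.0253 -0.9723]] [0.1832 0.4903 0.9383]
```

View pics/t0.png

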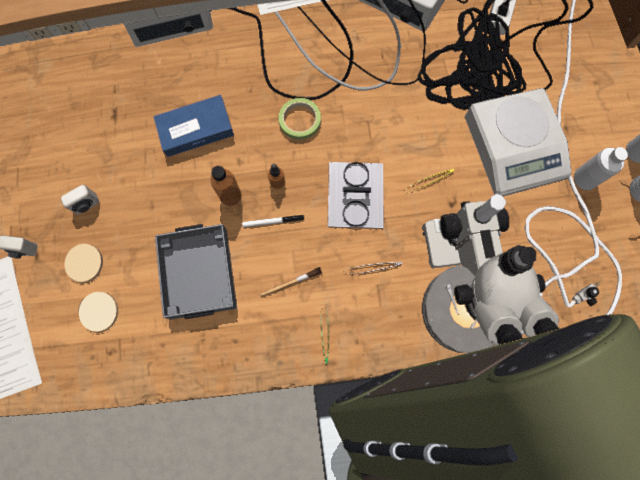

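View pics/s0.png

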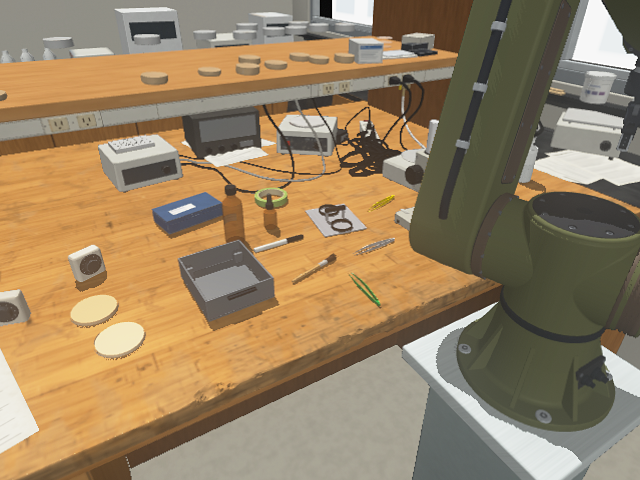

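The top view shows the box at (197,272), divider (356,195), forceps (373,268), brush (292,282, bristles to the right), dropper (276,177), marker (273,221) and tall amber (225,187). The microscope stands at right (440,240). I'll enlarge it to get pixel positions.

```bash
python3 - <<'E'
import cv2
i=cv2.imread('pics/t0.png')[155:325,150:410]
cv2.imwrite('pics/t0c.png',cv2.resize(i,None,fx=3,fy=3,interpolation=cv2.INTER_CUBIC))
E
```

```text
(no output)
```

View pics/t0c.png

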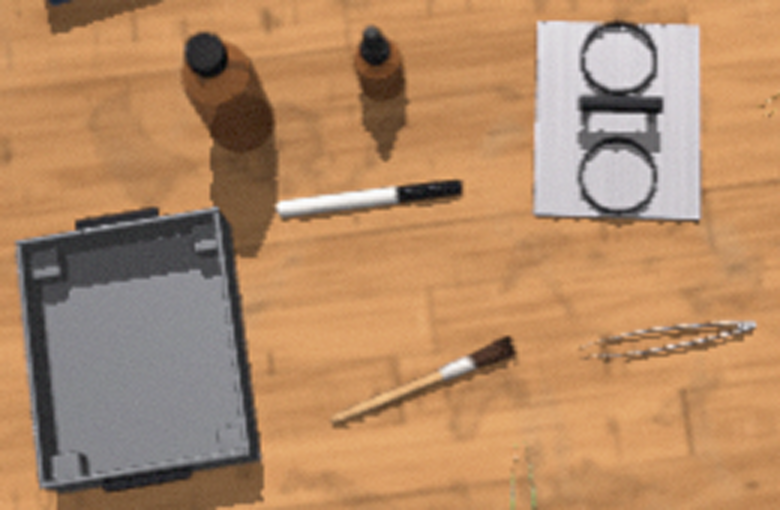

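```bash
python3 - <<'E'
from h import *
np.set_printoptions(precision=4,suppress=True)
c=cam('top')
def q(l,z): return w(c,np.array(l)/3+[150,155],z)
def rep(n,a): 
    m=a.mean(0); d=a[-1]-a[0]; print(n,m,'len',np.linalg.norm(d),'ang',np.degrees(np.arctan2(d[1],d[0])))
b=q([(20,241),(218,209),(259,458),(43,488)],.05); print(b); rep('box',b); rep('e1',b[:2]);rep('boxx',b[1:3])
d=q([(537,21),(700,25),(700,219),(535,215)],.004); rep('div',d); rep('e',d[1:3])
rep('bar',q([(582,104),(661,104)],.034))
rep('wells',q([(618,58),(618,176)],.010))
rep('forc',q([(583,350),(756,325)],.0045))
rep('brush',q([(334,421),(512,345)],.006))
rep('drop',q([(373,33)],.098)); rep('tall',q([(206,50)],.151)); rep('marker',q([(280,211),(462,188)],.007))
v=cam('wrist','w0'); print(np.array(v['R'])@np.array(env.sense()['tcp_pos'])+v['t'])
print(w(c,[(425,225),(430,265),(425,310)],0))
print(w(v,[(0,0),(639,0),(639,479),(0,479)],0))
E
```

```text
[[0.5568 0.4466 0.05  ]
 [0.5615 0.3068 0.05  ]
 [0.3876 0.2943 0.05  ]
 [0.3851 0.4408 0.05  ]]
box [0.4727 0.3721 0.05  ] len 0.17182358135108897 ang -178.07055102737746
e1 [0.5592 0.3767 0.05  ] len 0.1398507363768708 ang -88.06227496917204
boxx [0.4746 0.3006 0.05  ] len 0.17436883751552068 ang -175.89176447197474
div [0.6054 0.0181 0.004 ] len 0.149114334887274 ang 171.724866320912
e [ 0.5963 -0.0411  0.004 ] len 0.14923034482133143 ang 170.664605669869
bar [0.606  0.0179 0.034 ] len 0.05622413625454203 ang -97.30818931620138
wells [0.6049 0.0188 0.01  ] len 0.0902030376117542 ang 171.47402596385965
forc [0.4401 0.0059 0.0045] len 0.12393494801689577 ang -89.20361950133803
brush [0.4303 0.1817 0.006 ] len 0.13496414557142872 ang -73.9472150905669
drop [0.6566 0.1846 0.098 ] len 0.0 ang 0.0
tall [0.6379 0.2893 0.151 ] len 0.0 ang 0.0
marker [0.5667 0.2036 0.007 ] len 0.1318355742042327 ang -89.98271855925171
[0.001  0.0261 0.1559]
[[ 0.5186 -0.1211  0.    ]
 [ 0.4302 -0.1161  0.    ]
 [ 0.3374 -0.0888  0.    ]]
[[ 0.2643 -0.1923  0.    ]
 [ 0.47   -0.6943  0.    ]
 [ 0.0434 -0.9845  0.    ]
 [-0.2439 -0.2861  0.    ]]
```

```bash
python3 -m pendant '[{"slide":[0,0,-38],"spin":-0.15},{"slide":[0,0,-38],"spin":-0.15},{"slide":[0,0,-38],"spin":-0.15},{"slide":[0,0,-38],"spin":-0.15},{"slide":[0,0,-38],"spin":-0.15},{"slide":[0,0,-38],"spin":-0.15},{"slide":[0,0,-38],"spin":-0.15},{"slide":[0,0,-38],"spin":-0.15},{"slide":[0,0,0],"spin":0}]' 1 40
```

```text
time_s: 1.1
tcp_pos: [0.2089, -0.5084, 0.5402]
tcp_rot: [3.139, 0.007, 1.595]
wrist_force: [-0.9, 0.0, -0.6]
width: 0.0854
gripper_force: 0.0
```

```bash
python3 -m pendant '[{"slide":[43,20,0],"spin":0},{"slide":[43,20,0],"spin":0},{"slide":[43,20,0],"spin":0},{"slide":[43,20,0],"spin":0},{"slide":[43,20,0],"spin":0},{"slide":[43,20,0],"spin":0},{"slide":[43,20,0],"spin":0},{"slide":[43,20,0],"spin":0},{"slide":[43,20,0],"spin":0},{"slide":[43,20,0],"spin":0},{"slide":[43,20,0],"spin":0},{"slide":[42,20,0],"spin":0}]'; python3 -m pendant '[{"slide":[0,0,50],"spin":0},{"slide":[0,0,50],"spin":0},{"slide":[0,0,50],"spin":0},{"slide":[0,0,50],"spin":0},{"slide":[0,0,50],"spin":0},{"slide":[0,0,50],"spin":0},{"slide":[0,0,50],"spin":0},{"slide":[0,0,30],"spin":0},{"slide":[0,0,0],"spin":0},{"slide":[0,0,0],"spin":0}]'
python3 - <<'E'
from h import *
c=cam('wrist','w1'); cam('top','t1'); s=env.sense(); print(s['tcp_pos'],s['tcp_rot'],px(c,[[.4401,.0059,.0045]]), w(c,[(0,0),(639,0),(639,479),(0,479)],0))
E
```

```text
time_s: 2.3
tcp_pos: [0.4394, 0.0128, 0.5349]
tcp_rot: [-3.141, 0.0, 1.589]
wrist_force: [0.1, -1.6, -0.1]
width: 0.0851
gripper_force: 0.0
time_s: 3.3
tcp_pos: [0.4394, 0.0107, 0.1561]
tcp_rot: [3.142, 0.0, 1.589]
wrist_force: [1.3, 0.1, 0.6]
width: 0.0854
gripper_force: 0.0
[0.44004832 0.01068275 0.15714907] [3.13869956e+00 2.14465218e-04 1.58961680e+00] [[319.54652392 224.58943186]] [[ 0.21987905  0.15779693  0.        ]
 [ 0.65412859  0.16559695  0.        ]
 [ 0.74667492 -0.23694051  0.        ]
 [ 0.14245857 -0.248358    0.        ]]
```

View pics/w1.png

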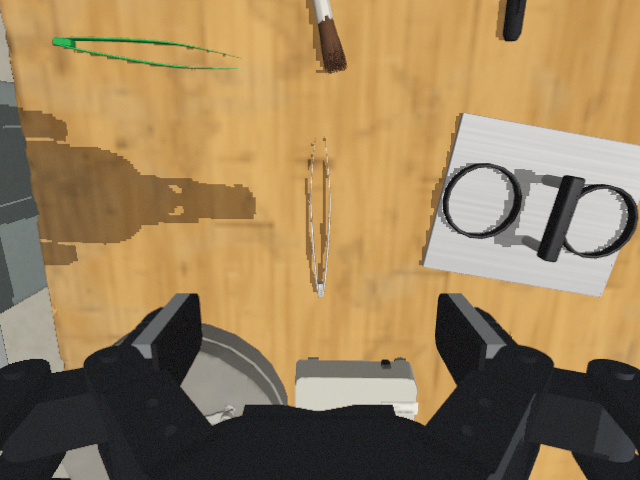

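```bash
python3 - <<'E'
from h import *
np.set_printoptions(precision=4,suppress=True)
c=cam('wrist'); a=w(c,[(317.5,136),(320.5,297)],.0045); print(a,a.mean(0),np.degrees(np.arctan2(*(a[0]-a[1])[1::-1])),tool([*a.mean(0)[:2],.005]))
b=w(c,[(466,114),(424,265),(600,296)],.004); print('div edges',np.degrees(np.arctan2(*(b[1]-b[0])[1::-1])),np.degrees(np.arctan2(*(b[2]-b[1])[1::-1])))
print(w(c,[(573,180),(550,255)],.034), w(c,[(481,201),(597,221)],.010), w(c,[(481,201),(597,221)],.010).mean(0))
E
```

```text
[[ 0.4384  0.0726  0.0045]
 [ 0.4431 -0.0555  0.0045]] [0.4408 0.0085 0.0045] 92.12087243750963 [ -2.2   0.3 152.1]
div edges -99.8179281728649 -9.390099002984297
[[ 0.6128  0.047   0.034 ]
 [ 0.6065 -0.0068  0.034 ]] [[0.5624 0.0273 0.01  ]
 [0.6525 0.0135 0.01  ]] [0.6075 0.0204 0.01  ]
```

```bash
python3 -m pendant '[{"slide":[-2,0,40],"spin":-0.02},{"slide":[0,0,40],"spin":0},{"slide":[0,0,35],"spin":0},{"slide":[0,0,25],"spin":0},{"slide":[0,0,12],"spin":0},{"slide":[0,0,0],"spin":0},{"slide":[0,0,0],"spin":0}]' 0.45 40;  python3 -m pendant '[{"slide":[0,0,0],"spin":0},{"slide":[0,0,0],"spin":0},{"slide":[0,0,0],"spin":0},{"slide":[0,0,0],"spin":0},{"slide":[0,0,0],"spin":0},{"slide":[0,0,0],"spin":0},{"slide":[0,0,0],"spin":0},{"slide":[0,0,0],"spin":0}]' 0 40
```

```text
time_s: 4.15
tcp_pos: [0.4401, 0.0087, 0.0046]
tcp_rot: [3.14, 0.0, 1.61]
wrist_force: [-0.4, 0.7, 0.0]
width: 0.0384
gripper_force: 0.0
time_s: 4.95
tcp_pos: [0.4401, 0.0087, 0.0045]
tcp_rot: [3.139, 0.0, 1.61]
wrist_force: [-2.2, -0.1, 9.2]
width: 0.0127
gripper_force: 39.0
```

```bash
python3 -m pendant '[{"slide":[0,0,-15],"spin":0},{"slide":[0,0,-35],"spin":0},{"slide":[10,0,-45],"spin":0},{"slide":[30,5,-35],"spin":0},{"slide":[40,5,-25],"spin":0},{"slide":[45,5,-20],"spin":0},{"slide":[45,5,-20],"spin":0},{"slide":[45,5,0],"spin":0},{"slide":[45,5,0],"spin":0},{"slide":[45,5,0],"spin":0},{"slide":[45,5,0],"spin":0},{"slide":[39,6,0],"spin":0}]'; python3 -m pendant '[{"slide":[0,0,0],"spin":-0.144},{"slide":[0,0,0],"spin":-0.144},{"slide":[0,0,0],"spin":-0.144},{"slide":[0,0,0],"spin":-0.144},{"slide":[0,0,0],"spin":-0.144},{"slide":[0,0,0],"spin":-0.144},{"slide":[0,0,0],"spin":-0.144},{"slide":[0,0,0],"spin":-0.144},{"slide":[0,0,0],"spin":-0.144},{"slide":[0,0,0],"spin":-0.144},{"slide":[0,0,0],"spin":-0.144},{"slide":[0,0,0],"spin":0}]'
python3 - <<'E'
from h import *
c=cam('wrist','w2'); s=env.sense(); print(s['tcp_pos'],s['tcp_rot'],s['width'])
E
```

```text
time_s: 6.15
tcp_pos: [0.4695, 0.4015, 0.1991]
tcp_rot: [3.141, -0.001, 1.611]
wrist_force: [1.6, -0.4, 0.1]
width: 0.0128
gripper_force: 39.3
time_s: 7.35
tcp_pos: [0.47, 0.3992, 0.199]
tcp_rot: [3.141, 0.001, -3.087]
wrist_force: [-1.0, 0.6, -0.3]
width: 0.0126
gripper_force: 39.3
[0.46996725 0.39923509 0.19889017] [ 3.14120638e+00  5.46559172e-04 -3.09245556e+00] 0.012755650547698772
```

View pics/w2.png

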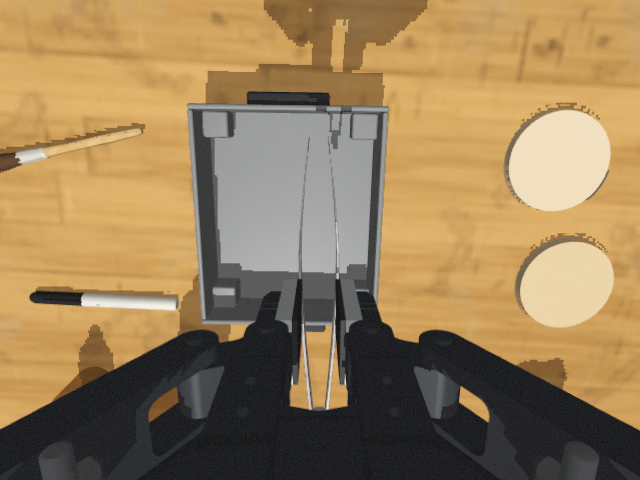

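```bash
python3 - <<'E'
from h import *
np.set_printoptions(precision=4,suppress=True)
c=cam('wrist'); a=w(c,[(188,104),(389,107),(204,323),(378,290)],.05); print(a)
ang=lambda d:np.degrees(np.arctan2(d[1],d[0]))
print(ang(a[2]-a[0]),ang(a[3]-a[1]),ang(a[1]-a[0])-90)
print('centre',(a[2]+a[1])/2, np.linalg.norm(a[2]-a[1]),np.linalg.norm(a[1]-a[0]),np.linalg.norm(a[2]-a[0]))
th=ang(a[2]-a[0])
C=(a[2]+a[1])/2
for t in (np.radians(2.8),):
  print(tool([C[0]-.028*np.sin(t),C[1]+.028*np.cos(t),.0095]))
E
```

```text
[[0.3912 0.3036 0.05  ]
 [0.3863 0.4465 0.05  ]
 [0.5627 0.3103 0.05  ]
 [0.5266 0.4511 0.05  ]]
2.2284103981066394 1.8687725659153944 1.998842175625981
centre [0.4745 0.3784 0.05  ] 0.22290888221866995 0.1429887971538848 0.17157847572862925
[ -3.4   6.9 189.2]
```

```bash
python3 -m pendant '[{"slide":[-3,6,40],"spin":0.01},{"slide":[0,0,45],"spin":0},{"slide":[0,0,40],"spin":0},{"slide":[0,0,30],"spin":0},{"slide":[0,0,20],"spin":0},{"slide":[0,0,9],"spin":0},{"slide":[0,0,5],"spin":0},{"slide":[0,0,0],"spin":0},{"slide":[0,0,0],"spin":0}]'
```

```text
time_s: 8.35
tcp_pos: [0.4732, 0.4057, 0.0105]
tcp_rot: [3.141, 0.001, -3.1]
wrist_force: [0.4, 0.3, 0.1]
width: 0.013
gripper_force: 39.3
```

```bash
python3 -m pendant '[{"slide":[0,0,1.5],"spin":0},{"slide":[0,0,0],"spin":0},{"slide":[0,0,0],"spin":0},{"slide":[0,0,0],"spin":0},{"slide":[0,0,0],"spin":0},{"slide":[0,0,-20],"spin":0},{"slide":[0,0,-40],"spin":0},{"slide":[0,0,-45],"spin":0},{"slide":[0,0,-45],"spin":0},{"slide":[10,-30,0],"spin":0},{"slide":[10,-45,0],"spin":0},{"slide":[10,-45,0],"spin":0}]' 0.4;  python3 -m pendant '[{"slide":[10,-45,0],"spin":0},{"slide":[12,-45,0],"spin":0},{"slide":[0,-10,0],"spin":0},{"slide":[0,0,0],"spin":0.148},{"slide":[0,0,0],"spin":0.148},{"slide":[0,0,0],"spin":0.148},{"slide":[0,0,0],"spin":0.148},{"slide":[0,0,0],"spin":0.148},{"slide":[0,0,0],"spin":0.148},{"slide":[0,0,0],"spin":0.148},{"slide":[0,0,0],"spin":0.148},{"slide":[0,0,0],"spin":0.148}]' 0.4
python3 - <<'E'
from h import *
c=cam('wrist','w3'); s=env.sense(); print(s['tcp_pos'],s['tcp_rot'],s['width'])
E
```

```text
time_s: 9.55
tcp_pos: [0.447, 0.283, 0.1578]
tcp_rot: [3.141, 0.0, -3.098]
wrist_force: [1.1, -0.3, 0.1]
width: 0.0342
gripper_force: 0.0
time_s: 10.75
tcp_pos: [0.4302, 0.1838, 0.1579]
tcp_rot: [3.141, -0.0, 1.846]
wrist_force: [0.5, 0.8, -0.6]
width: 0.0341
gripper_force: 0.0
[0.43024063 0.18379933 0.15791007] [ 3.14125948e+00 -1.23936219e-04  1.83631265e+00] 0.033898507610147836
```

View pics/w3.png

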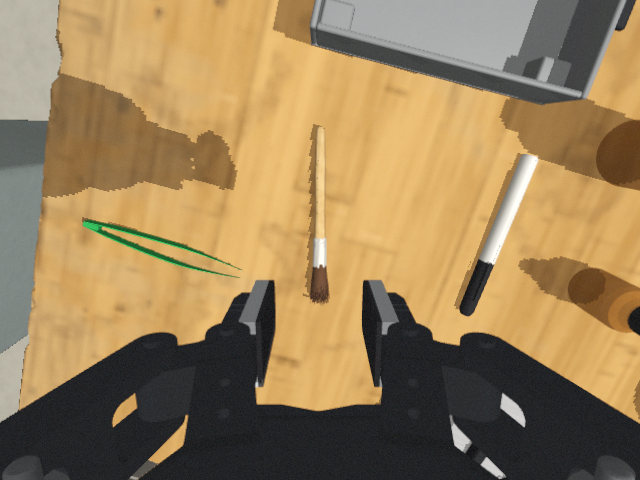

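Brush is aligned in view: handle end (320,126), bristle end (319,301), marker and box clear of the fingers.

```bash
python3 - <<'E'
from h import *
np.set_printoptions(precision=4,suppress=True)
c=cam('wrist'); a=w(c,[(320,126),(319,302)],.006); print(a,np.linalg.norm(a[1]-a[0]),a.mean(0),np.degrees(np.arctan2(*(a[0]-a[1])[1::-1])),tool([*a.mean(0)[:2],.004]))
E
```

```text
[[0.4132 0.2508 0.006 ]
 [0.4491 0.1161 0.006 ]] 0.1393151674995398 [0.4312 0.1834 0.006 ] 104.91300318215696 [ -0.6   0.8 153.9]
```

```bash
python3 -m pendant '[{"slide":[0,1,40],"spin":0},{"slide":[0,0,40],"spin":0},{"slide":[0,0,37],"spin":0},{"slide":[0,0,25],"spin":0},{"slide":[0,0,12],"spin":0},{"slide":[0,0,0],"spin":0},{"slide":[0,0,0],"spin":0}]' 0.4;  python3 -m pendant '[{"slide":[0,0,0],"spin":0},{"slide":[0,0,0],"spin":0},{"slide":[0,0,0],"spin":0},{"slide":[0,0,0],"spin":0},{"slide":[0,0,0],"spin":0},{"slide":[0,0,0],"spin":0},{"slide":[0,0,0],"spin":0}]' 0 40
```

```text
time_s: 11.55
tcp_pos: [0.4316, 0.184, 0.0048]
tcp_rot: [3.14, -0.0, 1.853]
wrist_force: [0.4, -0.1, 1.0]
width: 0.0343
gripper_force: 0.0
time_s: 12.25
tcp_pos: [0.4316, 0.1839, 0.0049]
tcp_rot: [3.14, -0.0, 1.852]
wrist_force: [-1.4, -0.3, 7.1]
width: 0.0049
gripper_force: 39.6
```

```bash
python3 -m pendant '[{"slide":[0,0,-15],"spin":0},{"slide":[0,0,-40],"spin":0},{"slide":[0,0,-45],"spin":0},{"slide":[20,10,-35],"spin":0},{"slide":[35,20,-15],"spin":0},{"slide":[35,20,0],"spin":0},{"slide":[35,20,0],"spin":0},{"slide":[21.5,17.5,0],"spin":0},{"slide":[0,0,0],"spin":0}]';  python3 -m pendant '[{"slide":[0,0,0],"spin":-0.147},{"slide":[0,0,0],"spin":-0.147},{"slide":[0,0,0],"spin":-0.147},{"slide":[0,0,0],"spin":-0.147},{"slide":[0,0,0],"spin":-0.147},{"slide":[0,0,0],"spin":-0.147},{"slide":[0,0,0],"spin":-0.147},{"slide":[0,0,0],"spin":-0.147},{"slide":[0,0,0],"spin":-0.147},{"slide":[0,0,0],"spin":0}]'
python3 - <<'E'
from h import *
c=cam('wrist','w4'); s=env.sense(); print(s['tcp_pos'],s['tcp_rot'],s['width'],tool([.475,.349,.0095]))
E
```

```text
time_s: 13.15
tcp_pos: [0.4747, 0.3511, 0.154]
tcp_rot: [3.141, -0.001, 1.854]
wrist_force: [0.7, -0.7, -0.9]
width: 0.0051
gripper_force: 39.2
time_s: 14.15
tcp_pos: [0.4744, 0.3481, 0.1543]
tcp_rot: [3.141, 0.0, -3.106]
wrist_force: [-0.4, -0.4, -0.4]
width: 0.005
gripper_force: 39.2
[0.47435031 0.34820073 0.15420297] [ 3.14144901e+00  2.81033645e-04 -3.11174350e+00] 0.005072028694443993 [ -0.6   0.8 144.7]
```

View pics/w4.png

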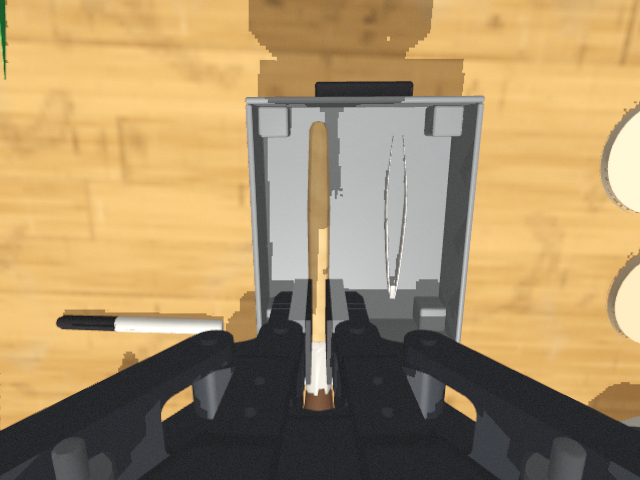

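The forceps lie lengthwise in the +y half (388..405, 135..298). The brush is held over the other half, and the box rim corners are at (247,98) and (485,98).

```bash
python3 - <<'E'
from h import *
np.set_printoptions(precision=4,suppress=True)
c=cam('wrist'); a=w(c,[(246.5,97),(484.5,97),(260,340),(463,340)],.05); print(a)
a=a[:,:2];ang=lambda d:np.degrees(np.arctan2(d[1],d[0]))
print(ang(a[2]-a[0]),ang(a[3]-a[1]),ang(a[1]-a[0])-90)
print('mid near edge',a[:2].mean(0),a[:2].mean(0)+.0865*np.array([1,.035]))
f=w(c,[(398,135),(392,298)],.0085); print(f,f.mean(0))
E
```

```text
[[0.391  0.3035 0.05  ]
 [0.3869 0.4462 0.05  ]
 [0.5536 0.3101 0.05  ]
 [0.5493 0.4537 0.05  ]]
2.3157415293496437 2.64804047314268 1.6429716616383274
mid near edge [0.389  0.3749] [0.4755 0.3779]
[[0.4106 0.4044 0.0085]
 [0.5372 0.4101 0.0085]] [0.4739 0.4073 0.0085]
```

```bash
python3 -m pendant '[{"slide":[0,1,40],"spin":-0.008},{"slide":[0,0,40],"spin":0},{"slide":[0,0,30],"spin":0},{"slide":[0,0,20],"spin":0},{"slide":[0,0,10],"spin":0},{"slide":[0,0,4],"spin":0},{"slide":[0,0,1],"spin":0},{"slide":[0,0,0],"spin":0},{"slide":[0,0,0],"spin":0}]';  python3 -m pendant '[{"slide":[0,0,0],"spin":0},{"slide":[0,0,0],"spin":0},{"slide":[0,0,0],"spin":0},{"slide":[0,0,0],"spin":0},{"slide":[0,0,-20],"spin":0},{"slide":[0,0,-40],"spin":0},{"slide":[0,0,-45],"spin":0},{"slide":[0,0,-50],"spin":0},{"slide":[0,0,-20],"spin":0},{"slide":[0,0,0],"spin":0}]' 0.35
python3 - <<'E'
from h import *
c=cam('wrist','w5'); s=env.sense(); print(s['tcp_pos'],s['tcp_rot'],s['width'],tool([.6068,.0195,.2]))
E
```

```text
time_s: 15.15
tcp_pos: [0.4748, 0.3499, 0.0098]
tcp_rot: [3.141, 0.001, -3.101]
wrist_force: [0.2, -0.7, 0.0]
width: 0.0047
gripper_force: 39.2
time_s: 16.15
tcp_pos: [0.4753, 0.3503, 0.1875]
tcp_rot: [3.139, 0.005, -3.1]
wrist_force: [0.9, -1.3, -0.8]
width: 0.0297
gripper_force: 0.0
[0.47465005 0.34985892 0.18488296] [ 3.14040286e+00  2.00898201e-03 -3.10036623e+00] 0.02983050432083926 [-118.5 -335.5  -15.3]
```

View pics/w5.png

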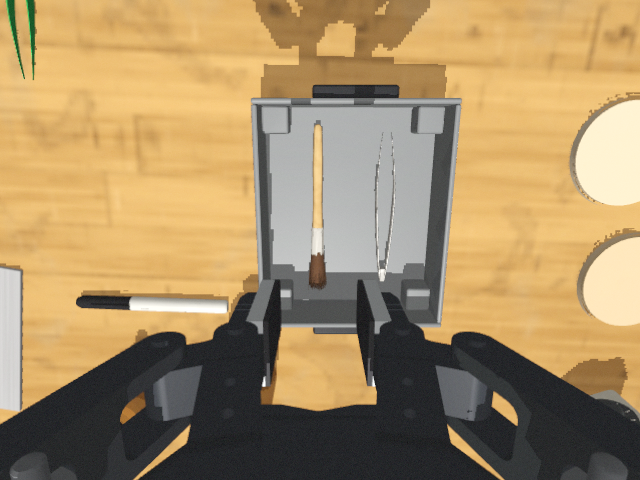

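The brush (317,122–288) and the forceps (385,132–280) lie side by side on the floor, one in each half. The box's outer corners are at about (252,99), (461,99), (441,326) and (261,325).

```bash
python3 -m pendant '[{"slide":[-14,-40,-5],"spin":0},{"slide":[-15,-42,-5],"spin":0},{"slide":[-15,-42,-5],"spin":0},{"slide":[-15,-42,0],"spin":0},{"slide":[-15,-42,0],"spin":0},{"slide":[-15,-42,0],"spin":0},{"slide":[-15,-42,0],"spin":0},{"slide":[-14.5,-43.5,0],"spin":0},{"slide":[0,0,0],"spin":0.1475}]' 0.6;  python3 -m pendant '[{"slide":[0,0,0],"spin":0.1475},{"slide":[0,0,0],"spin":0.1475},{"slide":[0,0,0],"spin":0.1475},{"slide":[0,0,0],"spin":0.1475},{"slide":[0,0,0],"spin":0.1475},{"slide":[0,0,0],"spin":0.1475},{"slide":[0,0,0],"spin":0.1475},{"slide":[0,0,0],"spin":0.1475},{"slide":[0,0,0],"spin":0.1475},{"slide":[0,0,0],"spin":0.1475},{"slide":[0,0,0],"spin":0.1475},{"slide":[0,0,0],"spin":0}]'
python3 - <<'E'
from h import *
c=cam('wrist','w6'); s=env.sense(); print(s['tcp_pos'],s['tcp_rot'],s['width'])
E
```

```text
time_s: 17.1
tcp_pos: [0.6071, 0.0146, 0.1964]
tcp_rot: [-3.141, -0.003, 3.033]
wrist_force: [0.5, 1.8, 0.2]
width: 0.0515
gripper_force: 0.0
time_s: 18.3
tcp_pos: [0.6061, 0.0193, 0.1969]
tcp_rot: [-3.139, 0.0, 1.41]
wrist_force: [-0.3, -0.7, -0.6]
width: 0.0514
gripper_force: 0.0
[0.60618425 0.01932707 0.19721206] [-3.13924597e+00  3.34539226e-04  1.41593877e+00] 0.050790740055657896
```

View pics/w6.png

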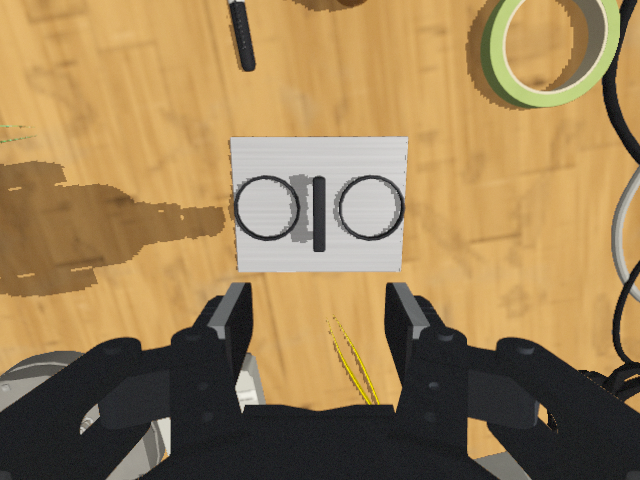

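The divider is centred below the gripper: plate corners are (231,136), (408,136), (402,271) and (238,271), and the bar runs (319,177)–(319,252).

```bash
python3 - <<'E'
from h import *
np.set_printoptions(precision=4,suppress=True)
c=cam('wrist'); a=w(c,[(231,136.5),(408,136.5),(402,271.5),(238.5,271.5)],.004);ang=lambda d:np.degrees(np.arctan2(d[1],d[0]))
print(a.mean(0),ang(a[1]-a[0]),ang(a[2]-a[3]),np.linalg.norm(a[1]-a[0]),np.linalg.norm(a[2]-a[1]))
b=w(c,[(319.5,177),(319.5,252)],.037); print(b.mean(0),ang(b[0]-b[1]))
r=w(c,[(267,208),(371,208)],.012); print(r.mean(0),ang(r[1]-r[0]))
print(tool([*b.mean(0)[:2],.015]),tool([*a.mean(0)[:2],.015]),np.degrees(env.sense()['tcp_rot'][2]))
d=cv2.imread('pics/w5.png')
E
```

```text
[0.6067 0.02   0.004 ] -8.897863087017576 -8.836562501907164 0.14801949918663776 0.11990017232374153
[0.6063 0.0198 0.037 ] 81.14566313589249
[0.606  0.0209 0.012 ] -8.866812892965326
[  0.5   0.3 182.6] [  0.8   0.6 182.6] 81.20443868878154
```

```bash
python3 -m pendant '[{"slide":[0.5,0,40],"spin":0},{"slide":[0,0,45],"spin":0},{"slide":[0,0,40],"spin":0},{"slide":[0,0,30],"spin":0},{"slide":[0,0,18],"spin":0},{"slide":[0,0,9],"spin":0},{"slide":[0,0,0],"spin":0},{"slide":[0,0,0],"spin":0}]' 0.5;  python3 -m pendant '[{"slide":[0,0,0],"spin":0},{"slide":[0,0,0],"spin":0},{"slide":[0,0,0],"spin":0},{"slide":[0,0,0],"spin":0},{"slide":[0,0,0],"spin":0},{"slide":[0,0,0],"spin":0},{"slide":[0,0,0],"spin":0}]' 0 80
```

```text
time_s: 19.2
tcp_pos: [0.6071, 0.0198, 0.0176]
tcp_rot: [3.14, -0.0, 1.414]
wrist_force: [-0.5, 0.2, 0.2]
width: 0.0426
gripper_force: 0.0
time_s: 19.9
tcp_pos: [0.6072, 0.0198, 0.0179]
tcp_rot: [3.14, -0.0, 1.413]
wrist_force: [-2.0, -0.2, 5.6]
width: 0.0084
gripper_force: 79.1
```

```bash
python3 -m pendant '[{"slide":[0,0,-8],"spin":0},{"slide":[0,0,-20],"spin":0},{"slide":[0,0,-35],"spin":0},{"slide":[0,0,-40],"spin":0},{"slide":[0,0,-40],"spin":0},{"slide":[0,0,-40],"spin":0},{"slide":[0,0,-30],"spin":0},{"slide":[0,0,-10],"spin":0},{"slide":[15,-8,0],"spin":0},{"slide":[25,-14,0],"spin":0},{"slide":[33,-18.5,0],"spin":0},{"slide":[33,-18.5,0],"spin":0}]';  python3 -m pendant '[{"slide":[33,-18.5,0],"spin":0},{"slide":[33,-18.5,0],"spin":0},{"slide":[33,-18.5,0],"spin":0},{"slide":[33,-18.5,0],"spin":0},{"slide":[33,-18.5,0],"spin":0},{"slide":[28,-16,0],"spin":0},{"slide":[22,-12,0],"spin":0},{"slide":[12,-6.5,0],"spin":-0.05},{"slide":[0,0,0],"spin":-0.1},{"slide":[0,0,0],"spin":-0.045},{"slide":[0,0,0],"spin":0},{"slide":[0,0,0],"spin":0}]'
python3 - <<'E'
from h import *
np.set_printoptions(precision=4,suppress=True)
c=cam('wrist','w7');cam('top','t7');cam('scene','s7'); s=env.sense(); print(s['tcp_pos'],np.degrees(s['tcp_rot']),s['width'],s['wrist_force'])
E
```

```text
time_s: 21.1
tcp_pos: [0.5635, 0.1354, 0.2376]
tcp_rot: [-3.138, 0.001, 1.412]
wrist_force: [0.2, 0.5, -2.0]
width: 0.0083
gripper_force: 78.3
time_s: 22.3
tcp_pos: [0.4752, 0.3777, 0.239]
tcp_rot: [-3.141, 0.001, 1.607]
wrist_force: [0.6, -0.2, -1.4]
width: 0.0083
gripper_force: 78.3
[0.4754 0.3777 0.2395] [-179.9807    0.0116   92.0768] 0.008832155046593626 [-0.1918  0.4014 -1.9675]
```

View pics/w7.png

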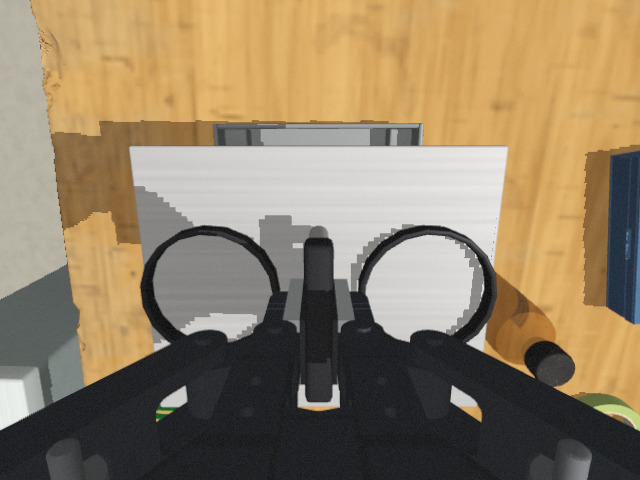

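```bash
python3 - <<'E'
from h import *
np.set_printoptions(precision=4,suppress=True)
ang=lambda d:np.degrees(np.arctan2(d[1],d[0]))
c=cam('wrist'); a=w(c,[(213.5,123.5),(423.5,123.5)],.05);u=(a[1]-a[0])/np.linalg.norm(a[1]-a[0]);n=np.array([-u[1],u[0],0])
print(a,np.linalg.norm(a[1]-a[0]),ang(u),'C',a.mean(0)-.072*n)
z=env.sense()['tcp_pos'][2]-.0178+.004
p=w(c,[(129.5,146),(507.5,146)],z); u=(p[1]-p[0])/np.linalg.norm(p[1]-p[0]);n=np.array([-u[1],u[0],0]); print(p,np.linalg.norm(p[1]-p[0]),ang(u),'Cp',p.mean(0)-.06*n)
E
```

```text
[[0.3865 0.4458 0.05  ]
 [0.5586 0.452  0.05  ]] 0.1721896269195518 2.0517498877282243 C [0.4751 0.377  0.05  ]
[[0.3989 0.4352 0.2258]
 [0.5472 0.4405 0.2258]] 0.14844132997604617 2.0549793800941343 Cp [0.4752 0.3779 0.2258]
```

The divider hangs level and parallel to the box, within 1 mm of its centre. The visible box edge runs (214,124)–(423,124), so I'm lowering.

```bash
python3 -m pendant '[{"slide":[-0.5,0,25],"spin":0},{"slide":[0,0,40],"spin":0},{"slide":[0,0,40],"spin":0},{"slide":[0,0,30],"spin":0},{"slide":[0,0,20],"spin":0},{"slide":[0,0,15],"spin":0},{"slide":[0,0,10],"spin":0},{"slide":[0,0,6],"spin":0},{"slide":[0,0,4],"spin":0},{"slide":[0,0,2],"spin":0},{"slide":[0,0,0],"spin":0},{"slide":[0,0,0],"spin":0}]'
```

```text
time_s: 23.7
tcp_pos: [0.4756, 0.3776, 0.0483]
tcp_rot: [3.141, -0.0, 1.608]
wrist_force: [0.2, 0.2, -2.4]
width: 0.0084
gripper_force: 78.2
```

```bash
python3 -m pendant '[{"slide":[0,0,2],"spin":0},{"slide":[0,0,0.5],"spin":0},{"slide":[0,0,0],"spin":0},{"slide":[0,0,0],"spin":0}]'; python3 -m pendant '[{"slide":[0,0,0],"spin":0},{"slide":[0,0,0],"spin":0},{"slide":[0,0,0],"spin":0},{"slide":[0,0,0],"spin":0},{"slide":[0,0,-10],"spin":0},{"slide":[0,0,-25],"spin":0},{"slide":[0,0,-40],"spin":0},{"slide":[0,0,-40],"spin":0},{"slide":[0,0,-40],"spin":0},{"slide":[0,0,-30],"spin":0},{"slide":[0,0,0],"spin":0}]' 0.4
python3 - <<'E'
from h import *
c=cam('wrist','w8'); s=env.sense(); print(s['tcp_pos'],s['tcp_rot'],s['width'],tool([.657,.187,.22]))
E
```

```text
time_s: 24.1
tcp_pos: [0.4756, 0.3776, 0.0459]
tcp_rot: [3.141, -0.0, 1.608]
wrist_force: [-2.1, -1.7, 6.0]
width: 0.0084
gripper_force: 79.2
time_s: 25.2
tcp_pos: [0.4764, 0.3782, 0.236]
tcp_rot: [3.135, -0.004, 1.608]
wrist_force: [-0.3, -0.5, -0.0]
width: 0.0339
gripper_force: 0.0
[0.47581789 0.37778982 0.23303456] [ 3.13793621e+00 -2.40049631e-03  1.60783903e+00] 0.03406990356188305 [-197.4  173.9   13.2]
```

View pics/w8.png

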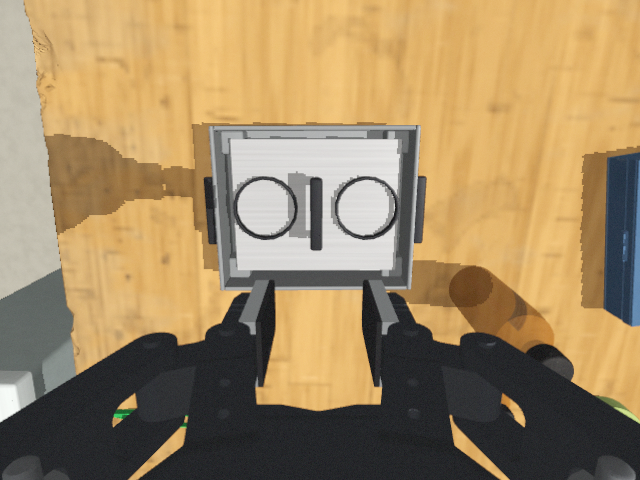

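The divider sits level on the blocks inside the box, with its wells at (265,208) for -x and (366,208) for +x.

```bash
python3 - <<'E'
from h import *
c=cam('wrist'); print(w(c,[(265,208),(366,208)],.040))
E
python3 -m pendant '[{"slide":[-35,0,0],"spin":0},{"slide":[-42,0,0],"spin":0},{"slide":[-42,10,0],"spin":0},{"slide":[-42,20,0],"spin":0},{"slide":[-36,30,10],"spin":0},{"slide":[0,40,3],"spin":0},{"slide":[0,40,0],"spin":0},{"slide":[0,34,0],"spin":0},{"slide":[0,0,0],"spin":0},{"slide":[0,0,0],"spin":0}]' 0.7
python3 - <<'E'
from h import *
c=cam('wrist','w9'); s=env.sense(); print(s['tcp_pos'],s['tcp_rot'],s['width'])
E
```

```text
[[0.42947686 0.37671179 0.04      ]
 [0.51797937 0.37989613 0.04      ]]
time_s: 26.3
tcp_pos: [0.6562, 0.1868, 0.2151]
tcp_rot: [-3.138, 0.001, 1.608]
wrist_force: [-0.1, 0.6, 0.1]
width: 0.06
gripper_force: 0.0
[0.65583769 0.18700512 0.21605005] [-3.13940104e+00  4.01042963e-04  1.60789801e+00] 0.05975385804700247
```

View pics/w9.png

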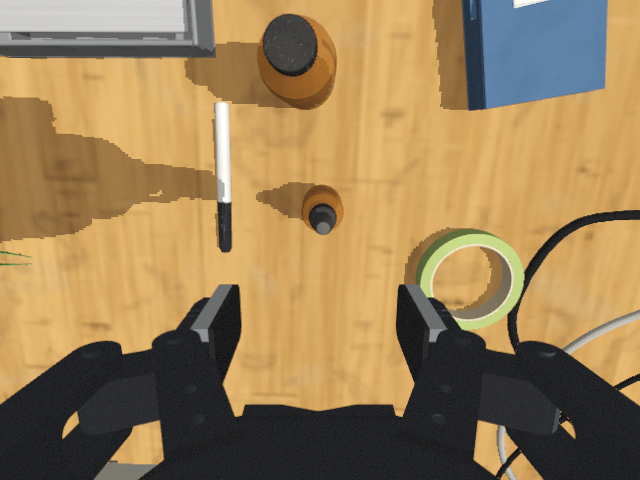

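```bash
python3 - <<'E'
from h import *
np.set_printoptions(precision=4,suppress=True)
c=cam('wrist'); a=w(c,[(322,227)],.098); print(a, w(c,[(303,208),(343,208)],.05).mean(0)); print(tool([*a[0][:2],.029]))
print(px(c,[[*a[0][:2],0.098],[*a[0][:2],0.058],[*a[0][:2],0],[a[0][0],a[0][1]+.0175,0]]))
E
```

```text
[[0.6578 0.1886 0.098 ]] [0.6587 0.1925 0.05  ]
[  1.4   2.3 187.8]
[[322.     227.    ]
 [321.6809 214.8023]
 [321.3384 201.7075]
 [322.0722 182.9558]]
```

```bash
python3 -m pendant '[{"slide":[1,2.5,20],"spin":0},{"slide":[0,0,40],"spin":0},{"slide":[0,0,40],"spin":0},{"slide":[0,0,35],"spin":0},{"slide":[0,0,25],"spin":0},{"slide":[0,0,16],"spin":0},{"slide":[0,0,8],"spin":0},{"slide":[0,0,0],"spin":0},{"slide":[0,0,0],"spin":0}]';  python3 -m pendant '[{"slide":[0,0,2],"spin":0},{"slide":[0,0,0],"spin":0},{"slide":[0,0,0],"spin":0},{"slide":[0,0,0],"spin":0},{"slide":[0,0,0],"spin":0},{"slide":[0,0,0],"spin":0},{"slide":[0,0,0],"spin":0}]' 0 35
```

```text
time_s: 27.3
tcp_pos: [0.6596, 0.1883, 0.0348]
tcp_rot: [3.14, -0.0, 1.608]
wrist_force: [0.4, -0.1, -0.1]
width: 0.0598
gripper_force: 0.0
time_s: 28.0
tcp_pos: [0.6595, 0.1882, 0.0322]
tcp_rot: [3.14, -0.0, 1.608]
wrist_force: [-0.6, 0.2, 6.1]
width: 0.0326
gripper_force: 35.2
```

```bash
python3 -m pendant '[{"slide":[0,0,-8],"spin":0},{"slide":[0,0,-25],"spin":0},{"slide":[0,0,-40],"spin":0},{"slide":[0,0,-40],"spin":0},{"slide":[0,0,-40],"spin":0},{"slide":[0,-20,-25],"spin":0},{"slide":[0,-40,0],"spin":0},{"slide":[0,-40,0],"spin":0},{"slide":[5,-40,0],"spin":0},{"slide":[25,-30,0],"spin":0},{"slide":[36,-28,0],"spin":0},{"slide":[40,-20,0],"spin":0}]';  python3 -m pendant '[{"slide":[40,-5,0],"spin":0},{"slide":[35,0,0],"spin":0},{"slide":[15,0,0],"spin":-0.1},{"slide":[0,0,0],"spin":-0.147},{"slide":[0,0,0],"spin":-0.147},{"slide":[0,0,0],"spin":-0.147},{"slide":[0,0,0],"spin":-0.147},{"slide":[0,0,0],"spin":-0.147},{"slide":[0,0,0],"spin":-0.147},{"slide":[0,0,0],"spin":-0.147},{"slide":[0,0,0],"spin":-0.147},{"slide":[0,0,0],"spin":-0.147}]'; python3 -m pendant '[{"slide":[0,0,0],"spin":-0.14},{"slide":[0,0,0],"spin":0},{"slide":[0,0,0],"spin":0}]'
python3 - <<'E'
from h import *
c=cam('wrist','w10'); s=env.sense(); print(s['tcp_pos'],s['tcp_rot'],s['width'],tool([.430,.3765,.0645]))
E
```

```text
time_s: 29.2
tcp_pos: [0.4356, 0.2864, 0.2101]
tcp_rot: [3.141, -0.0, 1.607]
wrist_force: [1.2, 0.5, 0.3]
width: 0.0324
gripper_force: 35.0
time_s: 30.4
tcp_pos: [0.4288, 0.3756, 0.2096]
tcp_rot: [-3.141, -0.0, 3.037]
wrist_force: [-0.4, 0.8, 0.2]
width: 0.0322
gripper_force: 35.0
time_s: 30.7
tcp_pos: [0.4289, 0.3757, 0.2095]
tcp_rot: [3.142, 0.0, -3.117]
wrist_force: [0.1, -1.0, -0.9]
width: 0.0323
gripper_force: 35.0
[0.42888918 0.37568991 0.20943669] [ 3.14159148e+00 -2.70138646e-06 -3.11637992e+00] 0.032416919671048074 [ -1.1   0.8 144.9]
```

View pics/w10.png

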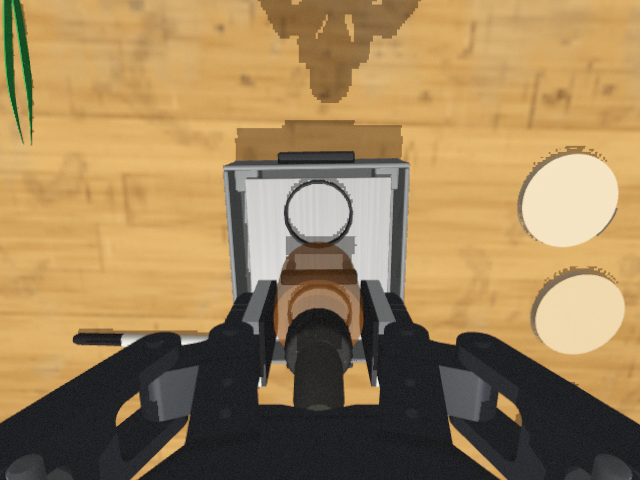

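The bottle is held upright, and the target well's ring centre is at (319,212). That agrees with my estimate, so I'm lowering.

```bash
python3 -c "
from h import *
print(w(cam('wrist'),[(319,212)],.04))"
python3 -m pendant '[{"slide":[-1,1,20],"spin":0},{"slide":[0,0,35],"spin":0},{"slide":[0,0,35],"spin":0},{"slide":[0,0,25],"spin":0},{"slide":[0,0,14],"spin":0},{"slide":[0,0,8],"spin":0},{"slide":[0,0,4],"spin":0},{"slide":[0,0,2],"spin":0},{"slide":[0,0,0],"spin":0},{"slide":[0,0,0],"spin":0}]'
```

```text
[[0.42793699 0.37709318 0.04      ]]
time_s: 31.8
tcp_pos: [0.4302, 0.377, 0.0671]
tcp_rot: [3.141, 0.001, -3.112]
wrist_force: [-0.9, -0.4, -0.5]
width: 0.0323
gripper_force: 35.0
```

```bash
python3 -m pendant '[{"slide":[0,0,1.5],"spin":0},{"slide":[0,0,1],"spin":0},{"slide":[0,0,0.5],"spin":0},{"slide":[0,0,0],"spin":0},{"slide":[0,0,0],"spin":0}]'; python3 -m pendant '[{"slide":[0,0,0],"spin":0},{"slide":[0,0,0],"spin":0},{"slide":[0,0,0],"spin":0},{"slide":[0,0,0],"spin":0},{"slide":[0,0,0],"spin":0},{"slide":[0,0,-10],"spin":0},{"slide":[0,0,-25],"spin":0},{"slide":[0,0,-40],"spin":0},{"slide":[0,0,-45],"spin":0},{"slide":[0,0,-45],"spin":0},{"slide":[0,0,0],"spin":0},{"slide":[0,0,0],"spin":0}]' 0.6
python3 - <<'E'
from h import *
c=cam('wrist','w11')['image']; s=cam('scene')['image']
cv2.imwrite('pics/f.png',np.hstack([cv2.resize(c,(400,300)),s[150:375,100:400].repeat(1,0)[:, :].copy() if False else cv2.resize(s[150:375,100:400],(400,300))])[:,:,::-1])
print(env.sense()['tcp_pos'])
E
```

```text
time_s: 32.3
tcp_pos: [0.4301, 0.3769, 0.0641]
tcp_rot: [3.141, 0.001, -3.112]
wrist_force: [-1.8, -2.4, 9.6]
width: 0.0323
gripper_force: 35.7
time_s: 33.5
tcp_pos: [0.43, 0.3768, 0.2296]
tcp_rot: [3.14, 0.002, -3.112]
wrist_force: [-0.7, 0.0, -0.2]
width: 0.0512
gripper_force: 0.0
[0.42956505 0.37648959 0.22745436]
```

View pics/f.png

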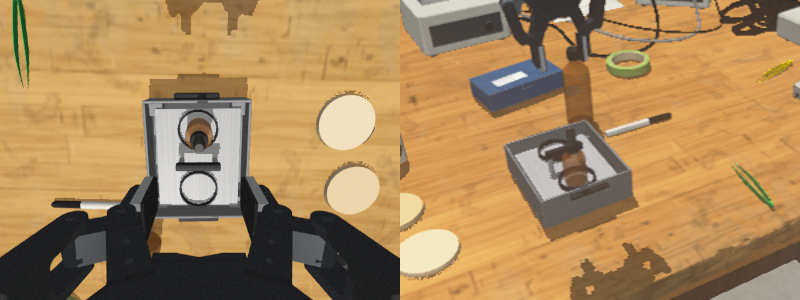

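The dropper stands upright in the near well (198,130 in the left half of the picture). The divider is level, the gripper is clear, and the marker and tall bottle are where they were.

```bash
python3 -c "
from station import env
print(env.close_job())"
```

```text
the job is handed in; nothing more can be done
None
```

The kit is packed and the job handed in at about 33 s: forceps and brush side by side on the box floor, the divider level on the corner blocks above them, and the dropper bottle upright in one well; I didn't touch the marker or the tall amber bottle.

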